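# Clip the lid onto the cheese keeper

### The job

Close the cheese keeper on the kitchen counter: take the white lid by its wooden grip bar, set it level and square on the mouth of the orange enamelled box, then press it straight down until the steel catches at both ends have snapped under the rim and it sits flush, and let go with the closed box standing on its board. Press by feel: the catches give at about 20 N, and pressing with more than 28 N would chip the enamel. Leave the sauce jar, the tomato and the pepper grinder where they are.

Things in the scene. Friction and masses are not known exactly. Their poses are not given: they have to be found in the camera images.
- keeper: Orange enamelled steel box with a cream rim, open on top, a yellow block of cheese lying in it; about 0.7 kg, loose, on the wooden board. Walls 150 (its x) x 100 (its y) outside, 3 thick, 66 high; mouth 144 x 94. Origin at the centre of its underside, z up. Same either way round (half turn about z).
- keeper_rim (a point): Centre of the box's mouth at the height of the flat rim top, 66 above its underside, axes as the box. At each x end a lip turns down and out from the rim; its lower edge, under which a catch hooks, lies at x = +-81, 9 below the rim top.
- lid: White lid, 0.25 kg, loose, standing upright on its catches. Plate 160 (x) x 112 (y) x 5. Origin at the centre of the plate's underside, which comes to rest on the rim top; x along the long side, z up; 27 above the counter at the start. Below it a skirt 141 x 91, 19 deep, its last 7 tapered inward, fits the mouth with 1.5 free each side. Same either way round. Keep it level.
- lid_grip (a point): Middle of the wooden grip bar on the lid, 23 above the lid's origin, axes as the lid. The bar is 70 (x) x 14 (y) x 26 high on the plate top (5 above the origin): close the fingers along the lid's y. At the plate's x ends the hinges and release tabs of the catches stand 15 high.
- catch_a_tooth (a point): Tip of the tooth of the steel catch arm at the lid's +x end, 77.5 out, 10 below the lid's origin; the arm (44 wide) reaches 27 below. Its ramp meets the lip with the lid 10 above shut; the push for both catches grows from there to 17 to 23 N at 1 above shut (a little sooner if off-centre), drops as the teeth snap past the lip, one end perhaps first, and the plate then stops hard.
- catch_b_tooth (a point): The same at the lid's -x end.
- catch_a (a joint): Hinge angle (rad) of the catch arm at the lid's +x end: 0 at rest against its stop, positive swung outward against its spring, about 0.18 as its tooth passes the lip, back to 0 when snapped in.
- catch_b (a joint): The same for the catch arm at the lid's -x end.
- board: Wooden serving board, 220 x 150 x 16 thick, fixed on the counter, on which the box stands; origin at the centre of its underside, at counter height.
- sauce: Bystander: red sauce jar with a green cap, 60 across, 120 high; origin at the centre of its underside.
- tomato: Bystander: red tomato, 68 across, 50 high, green stalk; origin at the centre of its underside.
- grinder: Bystander: dark wooden pepper grinder, 52 across, 106 high; origin at the centre of its underside.
Not all that is in view belongs to the job. There is more than one size of the lid; the one meant has the size given above. What is shaped like the keeper but pink is not meant.

How it is judged:
By the outcome, as a careful person would: the job done as asked, in the order asked, and still so for the second after the job is handed in, with the robot touching nothing.
It also fails if it takes over 64 s, if anything falls off the work surface, if the arm or the gripper's body presses on something with over 40 N, if the wrist force passes 120 N, or if a joint passes its speed limit or range.

### The arm

A 6-joint arm with a two-finger parallel gripper is mounted at the origin on the work surface. World frame = base frame: x ahead of the robot, y to its left, z up, the work surface at z = 0. Lengths are in m, angles in rad, forces in N, time in s.
With the tool pointing down it reaches from about 0.425 to 0.95 m from the base axis. Payload 14.7 kg.
Tool frame: the origin (TCP) lies on the centre line of the jaws, within the pads' length; the fingertips stand r.tip_reach ahead of it and the grasp point (between the pads) lies 3 mm ahead of it (r.tip_reach is the distance from the TCP to the fingertips, in m); z points along the fingers, y is the line along which they close (so a half turn about z gives the same grasp; the last joint's range is limited). The gripper opens to 85 mm and grips with 20 to 120 N. Pads are 22 mm wide; open, the fingers measure 114 mm over their backs; the gripper's body (76 mm by 85 mm) begins 54 mm behind the grasp point. The pads swing forward as they close: fully open they stand 13 mm farther back than shut.
Start: joints at [1.104, 0.48, 1.596, -0, 1.065, -0.047], TCP at [0.265, 0.594, 0.253] pointing down, gripper open.
Joint ranges: [-2.75, 2.75], [-0.82, 2.05], [0.23, 2.67], [-1.56, 4.7], [0.09, 2.69], [-2.92, 2.92]. Speed limits (rad/s): [1.89, 1.89, 2.39, 3.01, 3.01, 3.01].

### API

Orientations are given as a unit quaternion [w, x, y, z].
In Python, from station import sensors, viewer, finish_job, r gives the robot as it stands.
- The arm moves only by the tool shift_gripper, called after "Call:" as name(argument=value, ...), one argument or row to a line, values as JSON. Schema: {"type":"object","properties":{"ticks":{"type":"array","items":{"type":"object","properties":{"pos":{"type":"array","items":{"type":"number"},"minItems":3,"maxItems":3},"turn_vec":{"type":"array","items":{"type":"number"},"minItems":3,"maxItems":3}},"additionalProperties":false},"minItems":1,"maxItems":20},"aperture":{"type":"number"},"only":{"type":"string"},"quiet":{"type":"boolean"},"lines":{"type":"string"}},"required":["ticks"],"additionalProperties":false}. ticks is a list of rows, 1 to 20 of them, each an object with the fields pos (a list: dx, dy, dz in shares of 500 mm (1.0 is 500 mm)), turn_vec (a list: a rotation vector rx, ry, rz in a scale on which 1.0 is 180 degrees); a field left out counts as zero; each row is the pose to reach, as a shift and turn from the pose commanded when the call began, along the tool's axes at that moment; what a row does not reach only later rows make up. A row lasts 1/8 s, in which the tool goes at most 0.0625 m and 0.188 rad, less where a joint would pass 70% of its speed; a pose out of reach is approached as far as the arm can. aperture is the finger opening in m, set as the call begins (left out keeps the last). The fingers move at their own pace and stop on an object; the grip force is fixed at half the most. Time passes only in rows, so rows that do not move let the fingers close. The tool returns the time, the measured TCP pose, the force, the opening and the grip force at its end. only (a regular expression) keeps the lines of the reply that match it, lines (a string "A,B") keeps lines A to B, and quiet returns only ok. No shift or turn number may pass 1 either way. Input that does not fit is refused with a message, and nothing moves.
- sensors.get_state(): the state, without advancing time (a new reading comes with each control period).
- viewer.camera(name): name is "scene" or "top" or "wrist"; returns the picture (384x512x3 uint8, red, green, blue); there is no depth.
- viewer.camera_info(name): a dict with "fov_y" (degrees; the focal length in pixels is half the picture's height over the tangent of half this angle, whatever the lens; pixels are square), "cx", "cy" (the principal point, pixels), "cam_to_world" (4x4, takes a point from camera to world coordinates); the wrist camera has in their place "mount" (4x4, takes a point from camera to tool coordinates, whose origin is the TCP and whose axes are the flange's). Camera axes: x right, y down, z forward; pixel columns grow to the right and rows downward; lengths in m; the calibration is good to about 2 mm. A picture is of the moment at which its call begins: read the wrist's pose just before it. camera_info takes no time and is no camera call.
- finish_job(): hands the job in; it is judged then, once.
The state is a dict: "time_s": time; "joint_positions": joint angles; "joint_velocities": joint speeds; "joint_efforts": joint torques, N m; "position": TCP position; "tcp_rot": TCP orientation; "wrist_force": force on the tool from outside, world axes, zero at the start; "moment": the same for the moment, N m; "finger_gap": finger opening in m; "gripper_force": force on a finger pad.
Only numpy, scipy, OpenCV 4.12 (cv2) and the standard library are available. Lean on these libraries where they do the work, as an engineer would, in place of code of your own. Each camera call takes 0.05 s, during which the arm holds its last target. There are 200 camera calls.

## Working session

There is one attempt and no reset: what is moved stays moved. The work goes in short steps, Python scripts to look and compute and a tool call to move; the robot and the scene stay as the last step left them, time stands still between calls to the robot, and variables do not carry over. Pictures are saved under pics/ and viewed, at most 10 in all, crops included, and the job is handed in when it is done.

```bash
ls; mkdir -p pics
```

Run:
```python
from station import sensors, viewer, r
import cv2, numpy as np
s=sensors.get_state(); print({k:np.round(v,4).tolist() for k,v in s.items()}, r.tip_reach)
for n in ("scene","top","wrist"):
    im=viewer.camera(n); cv2.imwrite(f"pics/{n}0.png",im[...,::-1]); print(n,viewer.camera_info(n))
a=cv2.imread("pics/scene0.png");b=cv2.imread("pics/top0.png")
```

```text
pics
{'time_s': 0.0, 'joint_positions': [1.1044, 0.4808, 1.5969, -0.0, 1.0651, -0.0466], 'joint_velocities': [-0.0011, 0.0012, -0.0001, -0.0014, 0.0002, -0.0006], 'joint_efforts': [0.0017, -95.0675, -43.0173, -0.0002, 0.0127, 0.0001], 'position': [0.2647, 0.5932, 0.2527], 'tcp_rot': [-0.0001, 0.2084, 0.9781, -0.0006], 'wrist_force': [-0.6237, -0.0445, -0.207], 'moment': [0.0085, -0.0451, -0.0187], 'gripper_force': 0.0, 'finger_gap': 0.0855} 0.022
scene {'fov_y': 53.68342230910591, 'cx': 248.37088334070143, 'cy': 191.53506289351014, 'cam_to_world': array([[ 0.54028711,  0.67063636, -0.50826835,  1.14618501],
       [ 0.84137681, -0.4400332 ,  0.31377675, -0.35372693],
       [-0.01322485, -0.59717473, -0.80200215,  1.01169781],
       [ 0.        ,  0.        ,  0.        ,  1.        ]])}
top {'fov_y': 52.33381624445542, 'cx': 250.15179179934483, 'cy': 188.41823516807693, 'cam_to_world': array([[-0.0109969 , -0.98273945,  0.18466792,  0.34875901],
       [-0.99964083,  0.00629083, -0.02605053,  0.00491961],
       [ 0.02443917, -0.18488807, -0.98245566,  1.1531315 ],
       [ 0.        ,  0.        ,  0.        ,  1.        ]])}
wrist {'fov_y': 69.33173312115235, 'cx': 252.32257527928405, 'cy': 188.82961841004035, 'mount': array([[-1.09147196e-03, -9.65725361e-01, -2.59563741e-01,
         6.51329495e-02],
       [ 9.99999395e-01, -1.08930172e-03, -1.52197712e-04,
         8.84043261e-05],
       [-1.35762038e-04, -2.59563750e-01,  9.65725966e-01,
        -1.21252914e-01],
       [ 0.00000000e+00,  0.00000000e+00,  0.00000000e+00,
         1.00000000e+00]])}
```

View pics/top0.png

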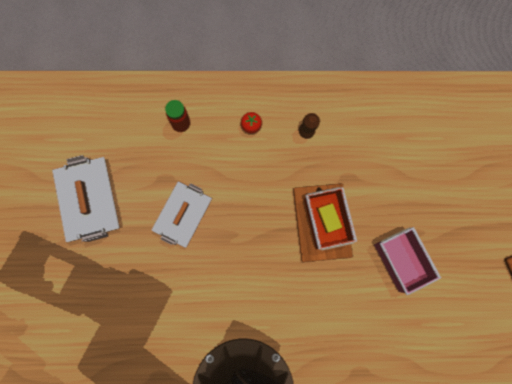

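View pics/scene0.png

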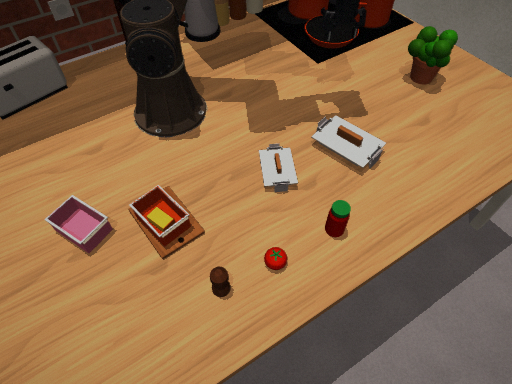

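The top view shows the small lid at (182,214) and the keeper on its board at (330,219). The big lid is at (87,200) and the pink box at (407,261). The scene view shows the small lid at (278,165) and the keeper at (160,215).

Create h.py:
```python
from station import sensors, viewer, r
import cv2, numpy as np
from scipy.spatial.transform import Rotation as R
def tool():
    s=sensors.get_state(); T=np.eye(4); T[:3,:3]=R.from_quat(s["tcp_rot"],scalar_first=True).as_matrix(); T[:3,3]=s["position"]; return T
def cam(n,T=None):
    i=viewer.camera_info(n); M=i["cam_to_world"] if n!="wrist" else T@i["mount"]
    return M,192/np.tan(np.radians(i["fov_y"]/2)),i["cx"],i["cy"]
def ray(c,p):
    M,f,cx,cy=c; return M[:3,3],M[:3,:3]@np.array([(p[0]-cx)/f,(p[1]-cy)/f,1])
def onz(c,p,z):
    o,d=ray(c,p); return o+d*(z-o[2])/d[2]
def tri(obs):
    A=[];b=[]
    for c,p in obs:
        o,d=ray(c,p); d=d/np.linalg.norm(d); P=np.eye(3)-np.outer(d,d); A.append(P); b.append(P@o)
    A=np.vstack(A);b=np.hstack(b);x=np.linalg.lstsq(A,b,rcond=None)[0]
    return x,np.linalg.norm(A@x-b)
def proj(c,X):
    M,f,cx,cy=c; q=M[:3,:3].T@(np.array(X)-M[:3,3]); return q[0]/q[2]*f+cx,q[1]/q[2]*f+cy
def totool(T,X): return T[:3,:3].T@(np.array(X)-T[:3,3])
```

Run:
```python
from h import *
T=tool();t=cam("top");s=cam("scene")
print(T)
print("lid",onz(t,(182,214),.03),tri([(t,(181.5,213)),(s,(278,164))]))
print("keeper",onz(t,(330,219),.08),tri([(t,(330,219)),(s,(160,213))]))
a=cv2.imread("pics/top0.png");b=cv2.imread("pics/scene0.png")
def cr(im,x,y,w=80,h=60): return cv2.resize(im[y:y+h,x:x+w],(400,300),interpolation=cv2.INTER_CUBIC)
cv2.imwrite("pics/z1.png",np.vstack([np.hstack([cr(a,142,184),cr(a,290,184,)]),np.hstack([cr(b,238,138),cr(b,120,182)])]))
```

```text
[[-9.13171063e-01  4.07576291e-01 -4.20127040e-04  2.64776024e-01]
 [ 4.07576504e-01  9.13170709e-01 -8.06279762e-04  5.93327789e-01]
 [ 5.50271918e-05 -9.07505257e-04 -9.99999587e-01  2.52817406e-01]
 [ 0.00000000e+00  0.00000000e+00  0.00000000e+00  1.00000000e+00]]
lid [0.48622377 0.17213156 0.03      ] (array([0.48791579, 0.17222145, 0.04024785]), np.float64(0.00020867367403403785))
keeper [ 0.46290658 -0.24371678  0.08      ] (array([ 0.46508913, -0.24789944,  0.06059965]), np.float64(0.00046543028131246016))
```

View pics/z1.png

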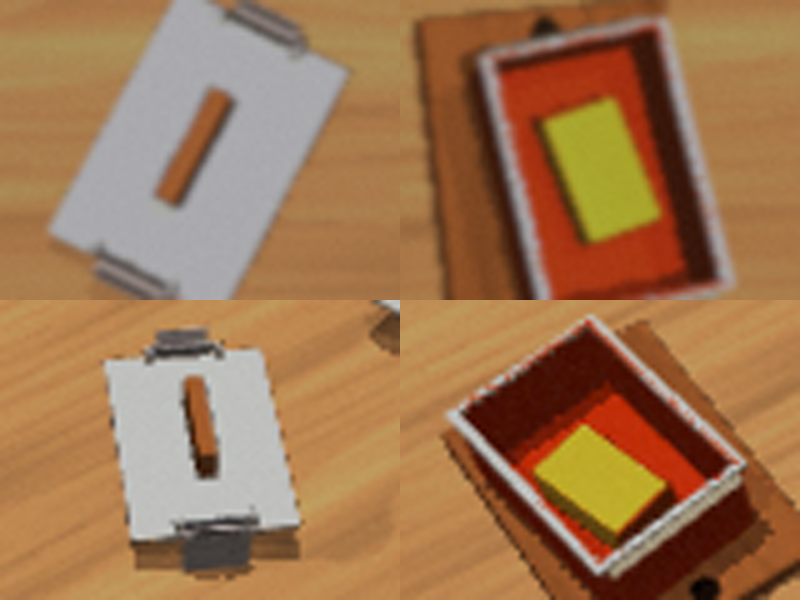

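The enlarged crops show the lid's long edge running (48,230)-(175,5) in the top crop, which gives a yaw of about -29°. The keeper's edges give a yaw of about +13°. Next I move over the lid with the jaws aligned.

Units first: shifts go in shares of 500 mm and turns go in shares of 180 degrees. So -0.374 m / 0.5 = -0.748, -0.294 m / 0.5 = -0.588, 0.092 rad / 3.1416 = 0.0293.

Call:
shift_gripper(
  ticks=[
    {"pos": [-0.748,-0.588,0],"turn_vec": [0,0,0.0293]},
    {"pos": [-0.748,-0.588,0],"turn_vec": [0,0,0.0293]},
    {"pos": [-0.748,-0.588,0],"turn_vec": [0,0,0.0293]},
    {"pos": [-0.748,-0.588,0],"turn_vec": [0,0,0.0293]},
    {"pos": [-0.748,-0.588,0],"turn_vec": [0,0,0.0293]},
    {"pos": [-0.748,-0.588,0],"turn_vec": [0,0,0.0293]},
    {"pos": [-0.748,-0.588,0],"turn_vec": [0,0,0.0293]},
    {"pos": [-0.748,-0.588,0],"turn_vec": [0,0,0.0293]},
    {"pos": [-0.748,-0.588,0],"turn_vec": [0,0,0.0293]},
    {"pos": [-0.748,-0.588,0],"turn_vec": [0,0,0.0293]},
    {"pos": [-0.748,-0.588,0],"turn_vec": [0,0,0.0293]},
  ],
)

```text
time_s: 1.52
position: [0.4861, 0.1735, 0.2532]
tcp_rot: [-0.0, 0.253, 0.968, -0.0]
wrist_force: [0.1, -0.0, 0.7]
finger_gap: 0.0854
gripper_force: 0.0
```

Run:
```python
from h import *
T=tool(); im=viewer.camera("wrist"); cv2.imwrite("pics/w1.png",cv2.resize(im[...,::-1],(800,600),interpolation=cv2.INTER_CUBIC)); np.save("T1.npy",T); print(np.round(T,4))
c=cam("wrist",T); print([np.round(proj(c,[.487,.172,z])) for z in (.03,.06)])
```

```text
[[-8.724e-01  4.887e-01 -3.000e-04  4.861e-01]
 [ 4.887e-01  8.724e-01  0.000e+00  1.735e-01]
 [ 3.000e-04 -1.000e-04 -1.000e+00  2.532e-01]
 [ 0.000e+00  0.000e+00  0.000e+00  1.000e+00]]
[array([252., 169.]), array([251., 174.])]
```

View pics/w1.png

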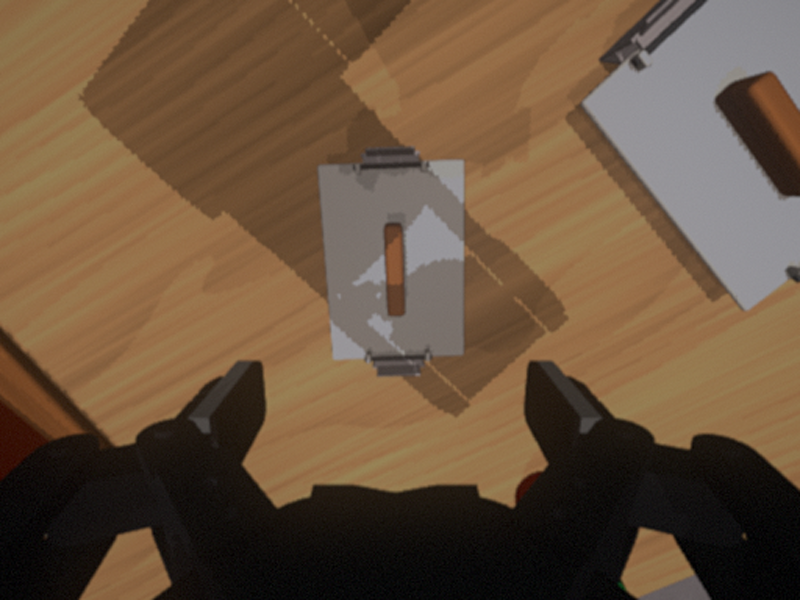

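The wrist view (800 scale) shows the lid plate corners at (319,166), (464,160), (463,355) and (333,359). The grip top runs from about (394,224) to (397,315).

Run:
```python
from h import *
T=np.load("T1.npy");c=cam("wrist",T);f=lambda p:((p[0]+.5)/1.5625-.5,(p[1]+.5)/1.5625-.5)
P=[onz(c,f(p),.032) for p in [(319,166),(464,160),(463,355),(333,359)]]
print(np.round(P,4),np.mean(P,0))
for i in range(4):
    d=P[(i+1)%4]-P[i]; print(np.linalg.norm(d),np.degrees(np.arctan2(d[1],d[0])))
G=[onz(c,f(p),.058) for p in [(386,224),(402,223),(405,315),(389,316)]];print(np.mean(G,0), np.linalg.norm(G[0]-G[3]),np.degrees(np.arctan2(*(G[0]-G[3])[1::-1])))
k=lambda o,p:(o[0]+(p[0]+.5)/5-.5,o[1]+(p[1]+.5)/5-.5)
t=cam("top");s=cam("scene")
# bar ends: top crop far end(218,94) near end(172,200); scene crop
w=[(394,224),(397,315)];a=[(217,92),(170,200)]
for i in (0,1): print(tri([(c,f(w[i])),(t,k((142,184),a[i]))]))
# plate corners left one: top crop (48,230),(350,70); 
print(tri([(t,k((142,184),(350,70))),(c,f((464,160)))]),tri([(t,k((142,184),(48,230))),(c,f((333,359)))]))
print(tri([(t,k((142,184),(350,70))),(c,f((319,166)))]),tri([(t,k((142,184),(48,230))),(c,f((463,355)))]))
print("corner vs scene", [tri([(c,f(p)),(s,k((238,138),q))]) for p,q in zip([(319,166),(464,160),(463,355),(333,359)],[(298,525-300),(135,540-300),(105,362-300),(262,350-300)])])
```

```text
[[0.3932 0.1602 0.032 ]
 [0.4431 0.2579 0.032 ]
 [0.5837 0.1854 0.032 ]
 [0.5328 0.0873 0.032 ]] [0.48820115 0.17270024 0.032     ]
0.1096574111532473 62.948905766738896
0.15824157100396155 -27.248045811247323
0.11054432775451681 -117.41906358763786
0.157537172216878 152.42932714481594
[0.48734881 0.17376091 0.058     ] 0.06983900898569076 152.27281086532182
(array([0.49160703, 0.17656389, 0.0164386 ]), np.float64(0.04675687614932715))
(array([0.45860703, 0.1709893 , 0.20664986]), np.float64(0.027902373332840884))
(array([0.372337  , 0.04355809, 1.16921758]), np.float64(0.06667237307412666)) (array([0.42688167, 0.19193842, 0.34536292]), np.float64(0.01649654126850584))
(array([0.45694596, 0.12927424, 0.22975719]), np.float64(0.10085441183730098)) (array([0.4229467 , 0.19425285, 0.36677483]), np.float64(0.020126299292654137))
corner vs scene [(array([ 0.45192711,  0.19593266, -0.06389818]), np.float64(0.1175169998951485)), (array([ 0.42696927,  0.23397887, -0.16819407]), np.float64(0.08326692835359564)), (array([0.50290907, 0.14544365, 0.15375866]), np.float64(0.07519393419562741)), (array([0.51435296, 0.15438388, 0.16121449]), np.float64(0.043042857443244015))]
```

Run:
```python
from h import *
T=np.load("T1.npy");c=cam("wrist",T);f=lambda p:((p[0]+.5)/1.5625-.5,(p[1]+.5)/1.5625-.5)
k=lambda o,p:(o[0]+(p[0]+.5)/5-.5,o[1]+(p[1]+.5)/5-.5)
t=cam("top");s=cam("scene")
for w,a in (((394,224),(170,200)),((397,315),(217,92))): print(tri([(c,f(w)),(t,k((142,184),a))]))
print(tri([(t,k((142,184),(350,70))),(c,f((333,359)))]),tri([(t,k((142,184),(48,230))),(c,f((464,160)))]))
for p,q in zip([(319,166),(464,160),(463,355),(333,359)],[(105,62),(262,50),(298,225),(135,240)]): print(tri([(c,f(p)),(s,k((238,138),q))]))
print(tri([(c,f((394,224))),(s,k((238,138),(194,78)))]),tri([(c,f((397,315))),(s,k((238,138),(205,158)))]))
# keeper rim outer corners via top + scene
S=lambda p:k((120,182),p);Q=lambda p:k((290,184),p)
ks=[((480-400,55),(740-400,465-300)),((668-400,18),(600-400,572-300)),((735-400,288),(450-400,415-300))]
for a,b in ks: print("keeper",tri([(t,Q(a)),(s,S(b))]),onz(t,Q(a),.082),onz(s,S(b),.082))
print(onz(s,S((590-400,320-300)),.082))
```

```text
(array([0.45827617, 0.18864149, 0.03698602]), np.float64(0.00031861313541596786))
(array([0.51556788, 0.15909604, 0.06634215]), np.float64(0.00010347801683865017))
(array([0.53299471, 0.08729886, 0.03190953]), np.float64(0.00019527183852150845)) (array([0.44272748, 0.25858067, 0.02910791]), np.float64(0.0007290987271394005))
(array([0.39215055, 0.15912009, 0.0304992 ]), np.float64(0.0017423544432701257))
(array([0.442777  , 0.25754319, 0.03057271]), np.float64(0.0008962977112364362))
(array([0.58286316, 0.18417396, 0.03201701]), np.float64(0.002109829172954928))
(array([0.5332551 , 0.08708815, 0.03098036]), np.float64(0.00026101615728822084))
(array([0.45627306, 0.18866167, 0.0551048 ]), np.float64(0.0015513035532562604)) (array([0.51783184, 0.15546326, 0.05378328]), np.float64(0.0031197472765519614))
keeper (array([ 0.53062011, -0.18132313,  0.0805133 ]), np.float64(0.0044676262410503036)) [ 0.53154489 -0.17812334  0.082     ] [ 0.5301887  -0.18443877  0.082     ]
keeper (array([ 0.55179552, -0.28422511,  0.08323163]), np.float64(0.0005165246459480759)) [ 0.55190279 -0.28490755  0.082     ] [ 0.55118635 -0.28380528  0.082     ]
keeper (array([ 0.40130347, -0.31382954,  0.08014611]), np.float64(0.00033650505565851135)) [ 0.40112994 -0.31350992  0.082     ] [ 0.40291886 -0.31369807  0.082     ]
[ 0.38308893 -0.21316275  0.082     ]
```

Scaled: 0.195 m / 0.5 = 0.39, 0.12 m / 0.5 = 0.24, -0.031 rad / 3.1416 = -0.0099.

Call:
shift_gripper(
  ticks=[
    {"pos": [-0.004,0.001,0.12],"turn_vec": [0,0,-0.0099]},
    {"pos": [-0.004,0.001,0.24],"turn_vec": [0,0,-0.0099]},
    {"pos": [-0.004,0.001,0.32],"turn_vec": [0,0,-0.0099]},
    {"pos": [-0.004,0.001,0.37],"turn_vec": [0,0,-0.0099]},
    {"pos": [-0.004,0.001,0.39],"turn_vec": [0,0,-0.0099]},
    {"pos": [-0.004,0.001,0.39],"turn_vec": [0,0,-0.0099]},
    {"pos": [-0.004,0.001,0.39],"turn_vec": [0,0,-0.0099]},
  ],
)

```text
time_s: 2.45
position: [0.4892, 0.1725, 0.0593]
tcp_rot: [0.001, 0.238, 0.971, 0.0]
wrist_force: [-0.2, 0.1, 0.4]
finger_gap: 0.0854
gripper_force: 0.0
```

Call:
shift_gripper(
  ticks=[
    {},
    {},
    {},
    {},
    {},
    {},
    {},
    {},
  ],
  aperture=0,
)

```text
time_s: 3.45
position: [0.4886, 0.1721, 0.0586]
tcp_rot: [0.0, 0.238, 0.971, 0.0]
wrist_force: [-0.8, -0.7, 6.6]
finger_gap: 0.0128
gripper_force: 58.4
```

Run:
```python
from h import *
T=tool();np.save("T2.npy",T);print(np.round(T,4)); im=viewer.camera("wrist"); cv2.imwrite("pics/w2.png",cv2.resize(im[...,::-1],(800,600),interpolation=cv2.INTER_CUBIC))
```

```text
[[-8.867e-01  4.623e-01  2.000e-04  4.886e-01]
 [ 4.623e-01  8.867e-01 -0.000e+00  1.721e-01]
 [-2.000e-04  1.000e-04 -1.000e+00  5.860e-02]
 [ 0.000e+00  0.000e+00  0.000e+00  1.000e+00]]
```

View pics/w2.png

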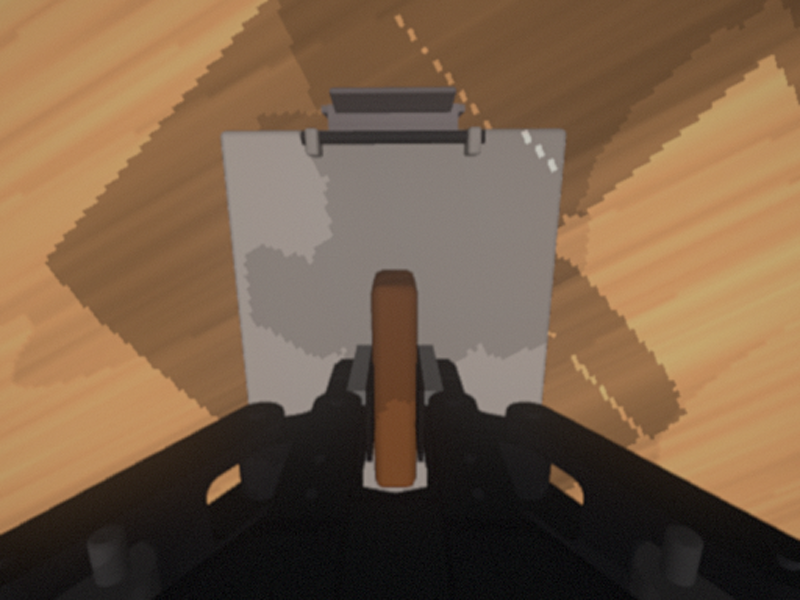

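The bar is held with the pads on both sides. The plate's near edge runs (222,131)-(565,129), with the grip end at (395,272).

Run:
```python
from h import *
T=np.load("T2.npy");c=cam("wrist",T);f=lambda p:((p[0]+.5)/1.5625-.5,(p[1]+.5)/1.5625-.5)
P=[totool(T,onz(c,f(p),.032)) for p in [(222,131),(565,129)]];print(P,np.mean(P,0),P[1]-P[0])
G=[totool(T,onz(c,f(p),.058)) for p in [(373,280),(416,280),(395,272),(396,486)]];print(G)
```

```text
[array([ 0.07995836, -0.0550781 ,  0.02653275]), array([0.08044093, 0.05468072, 0.02654115])] [ 0.08019965 -0.00019869  0.02653695] [4.82568059e-04 1.09758820e-01 8.39549738e-06]
[array([ 0.03698209, -0.00608951,  0.00054359]), array([0.0369682 , 0.00629412, 0.00054455]), array([0.03932677, 0.00024818, 0.0005437 ]), array([-0.03269561,  0.00051921,  0.00055554])]
```

Call:
shift_gripper(
  ticks=[
    {"pos": [0,0,-0.02]},
    {"pos": [0,0,-0.12]},
    {"pos": [0,0,-0.24]},
    {"pos": [0,0,-0.32]},
    {"pos": [0,0,-0.32]},
    {"pos": [0,0,-0.32]},
  ],
)

```text
time_s: 4.25
position: [0.4881, 0.172, 0.218]
tcp_rot: [-0.0, 0.238, 0.971, -0.0]
wrist_force: [-0.4, -0.3, -3.0]
finger_gap: 0.013
gripper_force: 59.4
```

Scaled: -0.33 m / 0.5 = -0.66, -0.32 m / 0.5 = -0.64, -0.35 rad / 3.1416 = -0.1114.

Call:
shift_gripper(
  ticks=[
    {"pos": [-0.02,-0.02,-0.1],"turn_vec": [0,0,-0.0159]},
    {"pos": [-0.1,-0.08,-0.2],"turn_vec": [0,0,-0.0477]},
    {"pos": [-0.18,-0.14,-0.2],"turn_vec": [0,0,-0.0796]},
    {"pos": [-0.26,-0.2,-0.2],"turn_vec": [0,0,-0.1114]},
    {"pos": [-0.34,-0.26,-0.2],"turn_vec": [0,0,-0.1432]},
    {"pos": [-0.42,-0.32,-0.2],"turn_vec": [0,0,-0.1751]},
    {"pos": [-0.5,-0.38,-0.2],"turn_vec": [0,0,-0.2069]},
    {"pos": [-0.58,-0.45,-0.2],"turn_vec": [0,0,-0.2168]},
    {"pos": [-0.64,-0.49,-0.2],"turn_vec": [0,0,-0.2168]},
    {"pos": [-0.66,-0.512,-0.2],"turn_vec": [0,0,-0.2168]},
    {"pos": [-0.66,-0.512,-0.2],"turn_vec": [0,0,-0.2168]},
    {"pos": [-0.66,-0.512,-0.2],"turn_vec": [0,0,-0.2168]},
    {"pos": [-0.66,-0.512,-0.2],"turn_vec": [0,0,-0.2168]},
  ],
)

```text
time_s: 5.88
position: [0.6625, -0.2063, 0.3184]
tcp_rot: [-0.0, -0.1, 0.995, 0.0]
wrist_force: [-0.7, 0.1, -2.4]
finger_gap: 0.0128
gripper_force: 59.4
```

Run:
```python
from h import *
T=tool();np.save("T3.npy",T);print(np.round(T,4)); im=viewer.camera("wrist"); cv2.imwrite("pics/w3.png",cv2.resize(im[...,::-1],(800,600),interpolation=cv2.INTER_CUBIC))
```

```text
[[-9.798e-01 -1.999e-01 -1.000e-04  6.625e-01]
 [-1.999e-01  9.798e-01  2.000e-04 -2.063e-01]
 [ 1.000e-04  2.000e-04 -1.000e+00  3.184e-01]
 [ 0.000e+00  0.000e+00  0.000e+00  1.000e+00]]
```

View pics/w3.png

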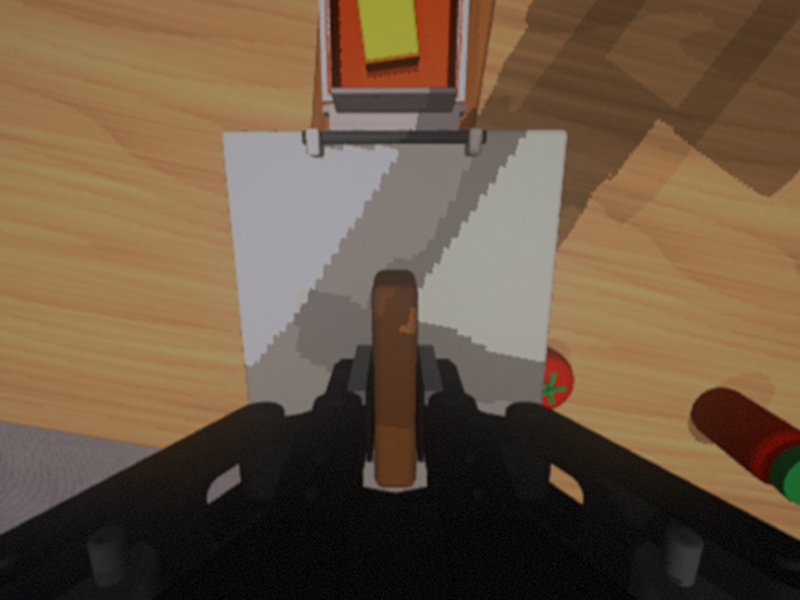

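The wrist view shows the lid unchanged in the grip. The keeper's far end is at the top, with corners near (320,102) and (468,100), partly behind the catch tab. I back off for a clearer look.

Scaled: -0.08 m / 0.5 = -0.16, -0.05 m / 0.5 = -0.1.

Call:
shift_gripper(
  ticks=[
    {"pos": [-0.1,0,-0.06]},
    {"pos": [-0.14,0,-0.16]},
    {"pos": [-0.14,0,-0.16]},
    {"pos": [-0.14,0,-0.16]},
  ],
)

```text
time_s: 6.42
position: [0.7309, -0.193, 0.3978]
tcp_rot: [-0.0, -0.1, 0.995, 0.0]
wrist_force: [-0.8, -0.2, -3.4]
finger_gap: 0.0129
gripper_force: 59.5
```

Run:
```python
from h import *
T=tool();np.save("T4.npy",T);print(np.round(T,4)); im=np.mean([viewer.camera("wrist") for _ in range(3)],0).astype(np.uint8)[...,::-1]; cv2.imwrite("pics/w4.png",im)
cv2.imwrite("pics/w4c.png",cv2.resize(im[0:96,180:324],(792,528),interpolation=cv2.INTER_CUBIC))
t=np.mean([viewer.camera("top") for _ in range(2)],0)[...,::-1];cv2.imwrite("pics/t4.png",t)
```

```text
[[-9.799e-01 -1.994e-01 -7.000e-04  7.309e-01]
 [-1.994e-01  9.799e-01  1.000e-04 -1.930e-01]
 [ 7.000e-04  3.000e-04 -1.000e+00  3.978e-01]
 [ 0.000e+00  0.000e+00  0.000e+00  1.000e+00]][ WARN:0@1.421] global loadsave.cpp:1063 imwrite_ Unsupported depth image for selected encoder is fallbacked to CV_8U.
```

View pics/w4c.png

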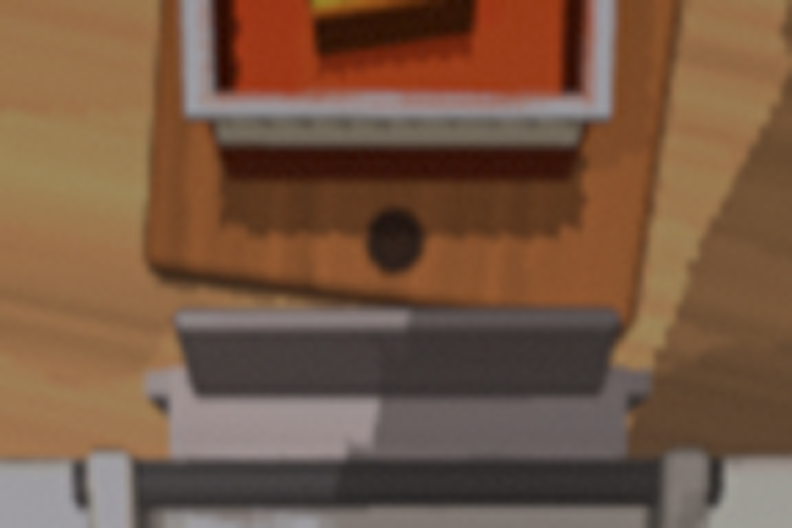

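The far end of the rim shows outer corners at (182,118) and (614,116) in the crop. The outer sides run up to (180,0) and (612,0), and the cream lip lies just below.

Run:
```python
from h import *
T=np.load("T4.npy");c=cam("wrist",T)
f=lambda p:(180+(p[0]+.5)/5.5-.5,(p[1]+.5)/5.5-.5)
P=[onz(c,f(p),.082) for p in [(182,118),(614,116),(180,0),(612,0)]]
print(np.round(P,4)); d=P[1]-P[0];print("w",np.linalg.norm(d),"yaw",np.degrees(np.arctan2(d[1],d[0]))-90+0, [np.degrees(np.arctan2(*(P[i]-P[i+2])[1::-1])) for i in(0,1)])
m=(P[0]+P[1])/2; 
for y in (11,11.5,12): print(y,m-0.075*np.array([np.cos(np.radians(y)),np.sin(np.radians(y)),0]))
k=lambda o,p:(o[0]+(p[0]+.5)/5-.5,o[1]+(p[1]+.5)/5-.5)
Q=lambda p:k((290,184),p);t=cam("top")
q=lambda a,b:tri([(t,Q(a)),(c,f(b))])
print(q((80,55),(614,116)),q((268,18),(182,118)))
# lid from wrist: near edge at current pose
g=lambda p:((p[0]+.5)/1.5625-.5,(p[1]+.5)/1.5625-.5)
zp=T[2,3]-.0265
L=[onz(c,g(p),zp) for p in [(222,131),(565,129)]];d=L[1]-L[0];print("lid edge angle",np.degrees(np.arctan2(d[1],d[0]))-90)
# enlarged top of t4: lid & keeper
a=cv2.imread("pics/t4.png");lc=[proj(t,T[:3,3]-[0,0,.0266])];print(lc)
```

```text
[[ 0.5543 -0.2854  0.082 ]
 [ 0.5319 -0.1776  0.082 ]
 [ 0.5284 -0.2902  0.082 ]
 [ 0.5068 -0.1841  0.082 ]]
w 0.11013929407692535 yaw 11.69816516793938 [np.float64(10.411670384545374), np.float64(14.629451540623723)]
11 [ 0.46947633 -0.24583221  0.082     ]
11.5 [ 0.46960402 -0.24647413  0.082     ]
12 [ 0.4697373  -0.24711491  0.082     ]
(array([ 0.53171824, -0.17786759,  0.0817901 ]), np.float64(0.0004545279574712851)) (array([ 0.55290315, -0.28637388,  0.07670026]), np.float64(4.498922816185904e-05))
lid edge angle 11.762747769007944
[(np.float64(330.9706043468558), np.float64(80.90490890275926))]
```

Scaled: 0.267 m / 0.5 = 0.534, 0.243 m / 0.5 = 0.486.

Call:
shift_gripper(
  ticks=[
    {"pos": [0.06,0,0.04]},
    {"pos": [0.16,0,0.08]},
    {"pos": [0.26,0,0.12]},
    {"pos": [0.36,0,0.16]},
    {"pos": [0.44,0,0.24]},
    {"pos": [0.5,0,0.32]},
    {"pos": [0.534,0,0.4]},
    {"pos": [0.534,0,0.46]},
    {"pos": [0.534,0,0.486]},
    {"pos": [0.534,0,0.486]},
    {"pos": [0.534,0,0.486]},
  ],
)

```text
time_s: 8.05
position: [0.4704, -0.2469, 0.1563]
tcp_rot: [0.001, -0.1, 0.995, -0.0]
wrist_force: [-0.3, 0.4, -2.2]
finger_gap: 0.0127
gripper_force: 59.3
```

Run:
```python
from h import *
T=tool();np.save("T5.npy",T);print(np.round(T,4))
t=np.mean([viewer.camera("top") for _ in range(3)],0).astype(np.uint8)[...,::-1];s=np.mean([viewer.camera("scene") for _ in range(3)],0).astype(np.uint8)[...,::-1]
cv2.imwrite("pics/t5.png",t);cv2.imwrite("pics/s5.png",s)
def cr(im,x,y,w=80,h=80): return cv2.resize(im[y:y+h,x:x+w],(400,400),interpolation=cv2.INTER_CUBIC)
cv2.imwrite("pics/z5.png",np.hstack([cr(t,290,174),cr(s,120,170)]))
```

```text
[[-9.800e-01 -1.990e-01  1.300e-03  4.704e-01]
 [-1.990e-01  9.800e-01 -8.000e-04 -2.469e-01]
 [-1.100e-03 -1.000e-03 -1.000e+00  1.563e-01]
 [ 0.000e+00  0.000e+00  0.000e+00  1.000e+00]]
```

View pics/z5.png

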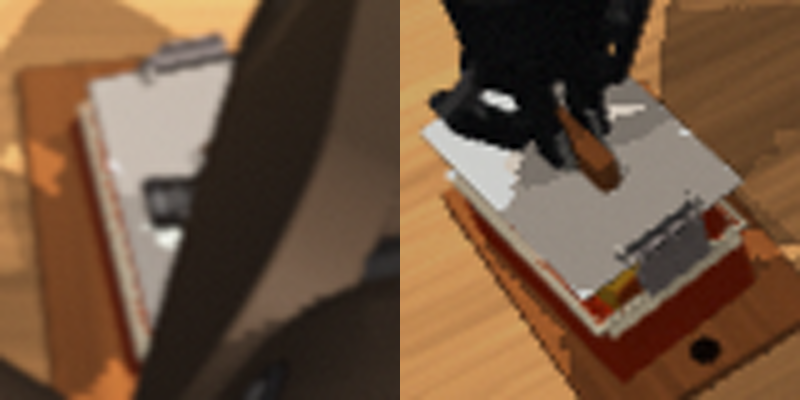

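The top crop (left half) is half hidden by the arm, with the lid's corner at (90,85). The scene crop shows lid corners at (22,130), (182,297) and (342,185), and rim corners at (48,178), (200,332) and (345,222). I fit both in the same camera to get the relative offset.

Run:
```python
from h import *
from scipy.optimize import least_squares
T=np.load("T5.npy");s=cam("scene");t=cam("top")
k=lambda p,o=(120,170):(o[0]+(p[0]+.5)/5-.5,o[1]+(p[1]+.5)/5-.5)
def fit(cams,loc,pts,z,free=False):
    def res(v):
        R2=np.array([[np.cos(v[2]),-np.sin(v[2])],[np.sin(v[2]),np.cos(v[2])]])
        return np.ravel([np.subtract(proj(c,[*(R2@l+v[:2]),z]),p) for c,l,p in zip(cams,loc,pts)])
    o=least_squares(res,[.469,-.247,.2]); J=np.linalg.inv(o.jac.T@o.jac)
    return np.round([*o.x[:2],np.degrees(o.x[2])],4),np.round(o.fun,2)
# scene: bottom corner=+x-y, right=+x+y, left=-x-y, back=-x+y
A=np.array
lid=[A([.08,-.056]),A([.08,.056]),A([-.08,-.056])];lp=[k((182,297)),k((342,185)),k((22,130))]
print("lid scene",fit([s]*3,lid,lp,T[2,3]-.0266))
print("lid z-1", fit([s]*3,lid,lp,T[2,3]-.0276))
for hx in (.075,.077,.079):
  K=[A([hx,-.055]),A([hx,.055]),A([-hx,-.055]),A([-hx,.055])]
  print(hx,"scene",fit([s]*4,K,[k((200,332)),k((343,223)),k((49,177)),k((190,80))],.082))
  Q=lambda p:k(p,(290,184))
  print(hx,"top",fit([t]*3,[K[1],K[0],K[2]],[Q((80,55)),Q((268,18)),Q((335,288))],.082))
  w=cam("wrist",np.load("T4.npy"));f=lambda p:(180+(p[0]+.5)/5.5-.5,(p[1]+.5)/5.5-.5)
  print(hx,"wrist",fit([w]*2,[K[0],K[1]],[f((182,118)),f((614,116))],.082))
print("TCP",T[:3,3])
```

```text
lid scene (array([ 0.4692, -0.2476, 10.5763]), array([-0.27,  0.72,  0.48, -0.51, -0.21, -0.33]))
lid z-1 (array([ 0.4684, -0.2475, 10.5851]), array([-0.26,  0.7 ,  0.44, -0.51, -0.18, -0.31]))
0.075 scene (array([ 0.4669, -0.2483, 12.0283]), array([-0.78,  0.58,  0.87, -0.81, -0.8 ,  0.68,  0.76, -0.64]))
0.075 top (array([ 0.4669, -0.2453, 10.308 ]), array([-0.12,  0.24,  0.41,  0.47, -0.29, -0.68]))
0.075 wrist (array([ 0.4697, -0.2467, 11.6981]), array([ 0.05, -0.  , -0.05, -0.  ]))
0.077 scene (array([ 0.4666, -0.2483, 11.866 ]), array([-0.48,  0.96,  1.25, -0.39, -1.17,  0.16,  0.43, -1.07]))
0.077 top (array([ 0.4663, -0.2456, 10.6483]), array([-0.3 , -0.08,  0.17, -0.07,  0.13,  0.14]))
0.077 wrist (array([ 0.4677, -0.2471, 11.6981]), array([ 0.05, -0.  , -0.05, -0.  ]))
0.079 scene (array([ 0.4664, -0.2483, 11.7035]), array([-0.19,  1.35,  1.61,  0.02, -1.55, -0.36,  0.1 , -1.49]))
0.079 top (array([ 0.4656, -0.2458, 10.9763]), array([-0.49, -0.4 , -0.07, -0.61,  0.55,  0.95]))
0.079 wrist (array([ 0.4657, -0.2475, 11.6981]), array([ 0.05, -0.  , -0.05, -0.  ]))
TCP [ 0.47044791 -0.24694317  0.15629111]
```

Scaled: 0.02 m / 0.5 = 0.04, 0.0023 m / 0.5 = 0.0046.

Call:
shift_gripper(
  ticks=[
    {"pos": [0.0046,0.0004,0.02]},
    {"pos": [0.0046,0.0004,0.04]},
    {"pos": [0.0046,0.0004,0.04]},
    {"pos": [0.0046,0.0004,0.04]},
    {"pos": [0.0046,0.0004,0.04]},
  ],
)

```text
time_s: 8.98
position: [0.4676, -0.247, 0.1355]
tcp_rot: [0.0, -0.1, 0.995, -0.0]
wrist_force: [0.5, 0.0, -3.2]
finger_gap: 0.0127
gripper_force: 59.4
```

Run:
```python
from h import *
T=tool();np.save("T6.npy",T);print(np.round(T,4))
s=np.mean([viewer.camera("scene") for _ in range(4)],0).astype(np.uint8)[...,::-1]
cv2.imwrite("pics/s6.png",s)
cv2.imwrite("pics/z6.png",cv2.resize(s[172:247,120:200],(800,750),interpolation=cv2.INTER_CUBIC)[:600])
```

```text
[[-9.800e-01 -1.988e-01  3.000e-04  4.676e-01]
 [-1.988e-01  9.800e-01 -2.000e-04 -2.470e-01]
 [-3.000e-04 -3.000e-04 -1.000e+00  1.355e-01]
 [ 0.000e+00  0.000e+00  0.000e+00  1.000e+00]]
```

View pics/z6.png

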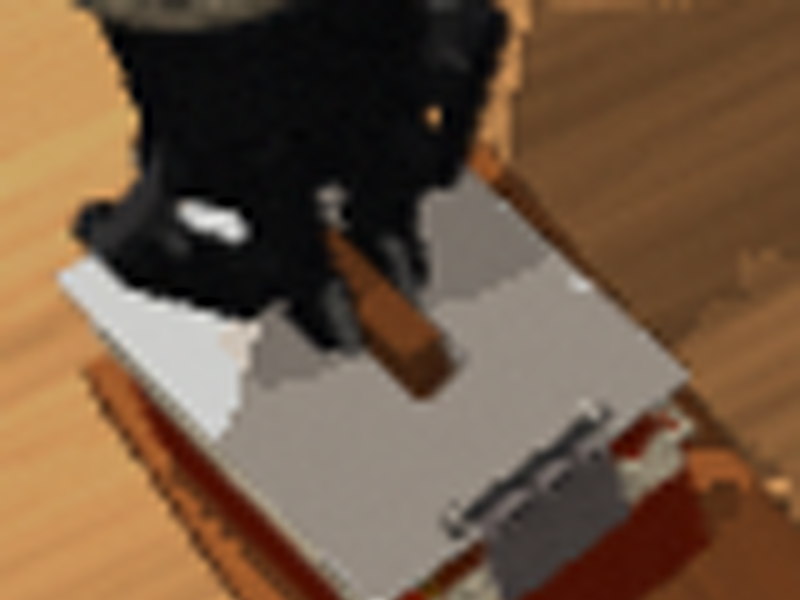

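The scene crop shows the lid hovering square over the box, with the lid's right corner at (688,375) and the rim's just below it at (693,420). I now lower it by feel.

Scaled: 0.005 m / 0.5 = 0.01, 0.004 m / 0.5 = 0.008.

Call:
shift_gripper(
  ticks=[
    {"pos": [0,0,0.004]},
    {"pos": [0,0,0.008]},
    {"pos": [0,0,0.01]},
    {"pos": [0,0,0.01]},
  ],
)

```text
time_s: 9.68
position: [0.4674, -0.2469, 0.1302]
tcp_rot: [-0.0, -0.1, 0.995, 0.0]
wrist_force: [-0.1, -0.1, -2.1]
finger_gap: 0.0128
gripper_force: 59.4
```

```bash
python3 -c "
from h import *
s=sensors.get_state();print(s['wrist_force'],s['moment'])"
```

```text
[-0.07454877 -0.10013652 -2.14372002] [-0.00270654 -0.00868049 -0.02761739]
```

Call:
shift_gripper(
  ticks=[
    {"pos": [0,0,0.004]},
    {"pos": [0,0,0.008]},
    {"pos": [0,0,0.008]},
    {"pos": [0,0,0.008]},
  ],
)

```text
time_s: 10.18
position: [0.4674, -0.2469, 0.1263]
tcp_rot: [-0.0, -0.1, 0.995, 0.0]
wrist_force: [0.6, 0.3, -2.2]
finger_gap: 0.013
gripper_force: 59.4
```

```bash
python3 -c "
from h import *
s=sensors.get_state();print(s['wrist_force'],s['moment'])"
```

```text
[ 0.60187564  0.30009745 -2.1742295 ] [-0.0104591  -0.03605173 -0.02833613]
```

Scaled: 0.003 m / 0.5 = 0.006, 0.001 m / 0.5 = 0.002.

Call:
shift_gripper(
  ticks=[
    {"pos": [0,0,0.002]},
    {"pos": [0,0,0.006]},
    {"pos": [0,0,0.006]},
    {"pos": [0,0,0.006]},
  ],
)

```text
time_s: 10.68
position: [0.4676, -0.247, 0.1233]
tcp_rot: [0.0, -0.1, 0.995, -0.0]
wrist_force: [2.5, -0.6, -3.0]
finger_gap: 0.0126
gripper_force: 59.5
```

```bash
python3 -c "
from h import *
s=sensors.get_state();print(s['wrist_force'],s['moment'])"
```

```text
[ 2.51500646 -0.55767812 -3.04582879] [-0.03117142 -0.35619587 -0.09240561]
```

Call:
shift_gripper(
  ticks=[
    {"pos": [0,0,0.002]},
    {"pos": [0,0,0.004]},
    {"pos": [0,0,0.004]},
    {"pos": [0,0,0.004]},
  ],
)

```text
time_s: 11.18
position: [0.4675, -0.247, 0.1213]
tcp_rot: [0.0, -0.1, 0.995, -0.0]
wrist_force: [0.0, -0.5, 2.3]
finger_gap: 0.0128
gripper_force: 60.1
```

```bash
python3 -c "
from h import *
s=sensors.get_state();print(s['wrist_force'],s['moment'])"
```

```text
[ 0.00538603 -0.48704496  2.30114565] [-0.09985139 -0.16634227 -0.07441534]
```

Scaled: 0.002 m / 0.5 = 0.004, 0.001 m / 0.5 = 0.002.

Call:
shift_gripper(
  ticks=[
    {"pos": [0,0,0.002]},
    {"pos": [0,0,0.004]},
    {"pos": [0,0,0.004]},
    {"pos": [0,0,0.004]},
  ],
)

```text
time_s: 11.68
position: [0.4675, -0.247, 0.1194]
tcp_rot: [0.0, -0.1, 0.995, -0.0]
wrist_force: [1.1, -0.4, 3.7]
finger_gap: 0.0128
gripper_force: 60.5
```

Call:
shift_gripper(
  ticks=[
    {"pos": [0,0,0.002]},
    {"pos": [0,0,0.004]},
    {"pos": [0,0,0.004]},
    {"pos": [0,0,0.004]},
  ],
)

```text
time_s: 12.18
position: [0.4676, -0.247, 0.1175]
tcp_rot: [0.0, -0.1, 0.995, -0.0]
wrist_force: [1.1, -0.2, 7.8]
finger_gap: 0.0125
gripper_force: 61.1
```

```bash
python3 -c "
from h import *
s=sensors.get_state();print(s['wrist_force'],s['moment'])"
```

```text
[ 1.06983618 -0.17146018  7.81454077] [-0.01191204 -0.1795606  -0.1623414 ]
```

Scaled: 0.001 m / 0.5 = 0.002.

Call:
shift_gripper(
  ticks=[
    {"pos": [0,0,0.002]},
    {"pos": [0,0,0.002]},
    {"pos": [0,0,0.002]},
  ],
)

```text
time_s: 12.55
position: [0.4678, -0.2471, 0.1167]
tcp_rot: [0.0, -0.1, 0.995, -0.0]
wrist_force: [0.9, 0.3, 10.3]
finger_gap: 0.0125
gripper_force: 61.5
```

Call:
shift_gripper(
  ticks=[
    {"pos": [0,0,0.001]},
    {"pos": [0,0,0.002]},
    {"pos": [0,0,0.002]},
  ],
)

```text
time_s: 12.92
position: [0.4679, -0.2472, 0.1159]
tcp_rot: [0.0, -0.1, 0.995, -0.0]
wrist_force: [-0.2, -0.0, 15.0]
finger_gap: 0.0129
gripper_force: 62.0
```

Call:
shift_gripper(
  ticks=[
    {"pos": [0,0,0.001]},
    {"pos": [0,0,0.001]},
    {"pos": [0,0,0.001]},
  ],
)

```text
time_s: 13.3
position: [0.4679, -0.2472, 0.1154]
tcp_rot: [0.001, -0.1, 0.995, -0.0]
wrist_force: [0.4, 0.3, 14.3]
finger_gap: 0.0127
gripper_force: 62.1
```

```bash
python3 -c "
from h import *
s=sensors.get_state();print(s['wrist_force'],s['moment'])"
```

```text
[ 0.38519291  0.33675514 14.30521414] [ 0.08009384 -0.00408487 -0.08754021]
```

Scaled: 0.0005 m / 0.5 = 0.001.

Call:
shift_gripper(
  ticks=[
    {"pos": [0,0,0.001]},
    {"pos": [0,0,0.001]},
    {"pos": [0,0,0.001]},
  ],
)

```text
time_s: 13.68
position: [0.4681, -0.2472, 0.1148]
tcp_rot: [0.001, -0.1, 0.995, -0.0]
wrist_force: [2.5, 1.9, 10.0]
finger_gap: 0.0128
gripper_force: 61.2
```

Call:
shift_gripper(
  ticks=[
    {"pos": [0,0,0.0006]},
    {"pos": [0,0,0.0006]},
    {"pos": [0,0,0.0006]},
  ],
)

```text
time_s: 14.05
position: [0.4683, -0.2472, 0.1146]
tcp_rot: [0.001, -0.1, 0.995, -0.0]
wrist_force: [2.6, 1.8, 12.4]
finger_gap: 0.013
gripper_force: 61.5
```

Scaled: 0.0003 m / 0.5 = 0.0006.

Call:
shift_gripper(
  ticks=[
    {"pos": [0,0,0.0006]},
    {"pos": [0,0,0.0006]},
    {"pos": [0,0,0.0006]},
  ],
)

```text
time_s: 14.42
position: [0.4683, -0.2472, 0.1144]
tcp_rot: [0.001, -0.1, 0.995, -0.0]
wrist_force: [2.4, 1.8, 13.0]
finger_gap: 0.0131
gripper_force: 61.9
```

```bash
python3 -c "
from h import *
s=sensors.get_state();print(s['wrist_force'],s['moment'])"
```

```text
[ 2.4369969   1.83168396 13.00657227] [ 0.48325966 -0.56834045 -0.0010623 ]
```

Call:
shift_gripper(
  ticks=[
    {"pos": [0,0,0.0006]},
    {"pos": [0,0,0.0006]},
    {"pos": [0,0,0.0006]},
  ],
)

```text
time_s: 14.8
position: [0.4678, -0.247, 0.1136]
tcp_rot: [0.0, -0.1, 0.995, -0.0]
wrist_force: [4.5, 1.4, 8.0]
finger_gap: 0.0127
gripper_force: 60.9
```

```bash
python3 -c "
from h import *
s=sensors.get_state();print(s['wrist_force'],s['moment'])"
```

```text
[4.51022237 1.35903627 7.96452363] [ 0.15569447 -0.14002499 -0.00739112]
```

Units first: shifts go in shares of 500 mm and turns go in shares of 180 degrees. So 0.0003 m / 0.5 = 0.0006.

Call:
shift_gripper(
  ticks=[
    {"pos": [0,0,0.0006]},
    {"pos": [0,0,0.0006]},
    {"pos": [0,0,0.0006]},
  ],
)

```text
time_s: 15.18
position: [0.4678, -0.247, 0.1136]
tcp_rot: [0.0, -0.1, 0.995, -0.0]
wrist_force: [2.4, 2.7, 14.8]
finger_gap: 0.0129
gripper_force: 61.9
```

```bash
python3 -c "
from h import *
s=sensors.get_state();print(s['wrist_force'],s['moment'])"
```

```text
[ 2.43683668  2.74010318 14.76670563] [0.32773095 0.10105796 0.0728487 ]
```

Call:
shift_gripper(
  ticks=[
    {"pos": [0,0,0.0004]},
    {"pos": [0,0,0.0004]},
    {"pos": [0,0,0.0004]},
  ],
)

```text
time_s: 15.55
position: [0.4678, -0.247, 0.1136]
tcp_rot: [0.0, -0.1, 0.995, -0.0]
wrist_force: [1.4, 2.6, 19.0]
finger_gap: 0.0127
gripper_force: 62.5
```

```bash
python3 -c "
from h import *
s=sensors.get_state();print(s['wrist_force'],s['moment'])"
```

```text
[ 1.35022531  2.59492177 19.01879744] [ 0.42198567  0.25569561 -0.01364237]
```

The lid stopped hard at exactly the predicted shut height, after two snaps. I unload, give a light tug and look.

Scaled: -0.0013 m / 0.5 = -0.0026, -0.0011 m / 0.5 = -0.0022.

Call:
shift_gripper(
  ticks=[
    {"pos": [0,0,-0.001]},
    {"pos": [0,0,-0.0022]},
    {"pos": [0,0,-0.0026]},
    {"pos": [0,0,-0.0026]},
  ],
)

```text
time_s: 16.05
position: [0.467, -0.2467, 0.1138]
tcp_rot: [-0.0, -0.1, 0.995, 0.0]
wrist_force: [0.4, -0.6, -5.1]
finger_gap: 0.0126
gripper_force: 59.2
```

Call:
shift_gripper(
  ticks=[
    {"pos": [0,0,0.0004]},
    {"pos": [0,0,0.0006]},
  ],
)

```text
time_s: 16.3
position: [0.467, -0.2467, 0.1138]
tcp_rot: [-0.0, -0.1, 0.995, 0.0]
wrist_force: [-1.2, 0.8, -1.6]
finger_gap: 0.0131
gripper_force: 59.6
```

Run:
```python
from h import *
s=np.mean([viewer.camera("scene") for _ in range(3)],0).astype(np.uint8)[...,::-1]
cv2.imwrite("pics/s7.png",s)
```

Call:
shift_gripper(
  ticks=[
    {},
    {},
    {},
    {},
    {},
  ],
  aperture=0.06,
)

```text
time_s: 17.08
position: [0.4674, -0.2469, 0.1139]
tcp_rot: [0.0, -0.1, 0.995, -0.0]
wrist_force: [-0.1, -0.5, 0.7]
finger_gap: 0.06
gripper_force: 0.0
```

Call:
shift_gripper(
  ticks=[
    {"pos": [0,0,-0.04]},
    {"pos": [0,0,-0.14]},
    {"pos": [0,0,-0.26]},
    {"pos": [0,0,-0.38]},
    {"pos": [0.1,0,-0.44]},
    {"pos": [0.2,0,-0.44]},
    {"pos": [0.2,0,-0.44]},
  ],
)

```text
time_s: 17.95
position: [0.3669, -0.2669, 0.3345]
tcp_rot: [0.0, -0.099, 0.995, -0.0]
wrist_force: [0.6, 0.2, -1.3]
finger_gap: 0.06
gripper_force: 0.0
```

Run:
```python
from h import *
T=tool();np.save("T8.npy",T)
s=viewer.camera("scene")[...,::-1];w=viewer.camera("wrist")[...,::-1]
a=cv2.resize(s[150:300,100:260],(400,375),interpolation=cv2.INTER_CUBIC)
b=cv2.resize(w[:, :],(400,300));b=np.vstack([b,np.zeros((75,400,3),np.uint8)])
c=cv2.resize(s,(300,225)); c=np.hstack([c,cv2.resize(cv2.imread("pics/scene0.png"),(300,225)),np.zeros((225,200,3),np.uint8)])
cv2.imwrite("pics/z8.png",np.vstack([np.hstack([a,b]),c]))
```

```text
(no output)
```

View pics/z8.png

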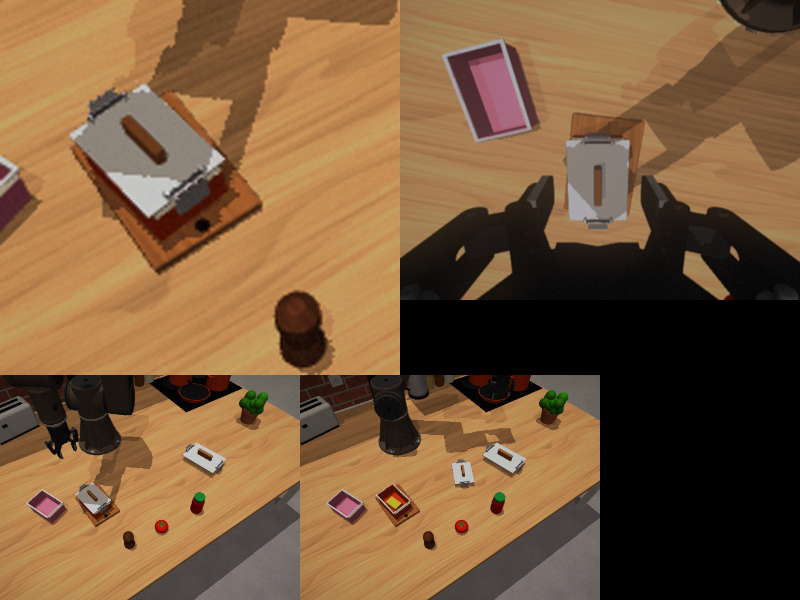

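The lid sits flush on the box at (150,150) in the scene crop, and the box stands on its board. The gripper is clear, and the grinder, tomato and jar are where they were at the start.

```bash
python3 -c "from station import finish_job; print(finish_job())"
```

```text
the job is handed in; nothing more can be done
None
```

The keeper is closed and handed in at about 18 s: the force showed both catches snap, the lid stopped at its shut height, and the most I read while pressing was 19 N (about 22 N with the lid's weight); the jar, tomato and grinder were not moved.

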